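# Consolidate the bottle trays and stack the empty

### The job

The dock on the left holds three wooden trays of atomiser bottles: one is full, one lacks its middle bottle, and one has a single bottle left. Move the single bottle upright into the gap, then lift the emptied tray out of the dock, set it down on the clear bench, and take it again by its sides to stack it squarely on the empty tray in the metal magazine on the right, lowering it and not dropping it. Leave the two full trays standing in the dock, no bottle tipped over, and the other things on the bench where they are.

Things in the scene. Friction and masses are not known exactly. Their poses are not given: they have to be found in the camera images.
- dock: Fixed plywood dock, base 180 x 226 mm, its top 9 mm above the bench, origin on the bench under its centre. Four rails along its x (10 mm thick, top 54 mm above the bench) at y = -108, -36, 36, 108 mm leave three bays at y = -72, 0, 72 mm; a tray lies along x in each, with 4 mm play at its sides (no finger fits). Lips at x = +-84 mm, 15 mm high: lift a tray straight up by the wall of one end.
- magazine: Fixed sheet-metal magazine for empty trays, origin on the bench under its centre; base 168 x 84 mm, 4 mm thick. Closed upright end plates, inner faces at x = +-80 mm, 58 mm wide, 116 mm high, then flared outwards up to 138 mm. Trays go in from above, lengthwise along its x, with 4 mm play at each end; the long sides (+-y) are open for fingers.
- tray_single_mid (a point): Centre (23 mm above the underside) of the wooden tray with the single bottle; which bay it is in varies. 152 mm long (x), 54 wide (y), 46 high, rim level; ends 10 mm thick, sides 5 mm. Inside 132 x 44 mm, floor 10 mm above the underside; three pockets in a row at x = -44, 0, 44 mm, parted only by ribs on the sides (10 mm proud, up to 10 mm below the rim). About 140 g.
- tray_single: The same tray; origin at the centre of its underside. Its inset foot, 128 x 40 mm and 6 mm deep with stepped edges, drops into the mouth of a tray below with 2 mm play all round, so stacked trays stand 40 mm apart in height. Either way round will do.
- tray_short_mid (a point): Wooden tray of the same make as tray_single, origin and axes alike. This one holds two bottles, in its end pockets; its middle pocket is empty. Which bay it stands in varies.
- tray_full_mid (a point): Wooden tray of the same make as tray_single, origin and axes alike. This one is full; which bay it stands in varies.
- tray_pile_mid (a point): Wooden tray of the same make as tray_single, origin and axes alike. This one is empty and stands in the magazine, its underside 4 mm above the bench.
- bottle_single_mid (a point): Centre (on the axis, 57 mm above the foot) of the single clear bottle with white pump and cap, upright. Body 38 mm diameter, shoulders rounded up to 92 mm; collar 25 mm diameter from 86 to 100 mm, cap 19 mm diameter from 100 to 114 mm above the foot; nozzle to 120 mm. About 45 g. Take it by collar and cap from above. It stands in the far pocket (x = +44 mm) of its tray.
- bottle_s0_mid (a point): Atomiser bottle like bottle_single, upright; the point is on its axis 57 mm above its foot. In the short tray, at x = -44 mm.
- bottle_s1_mid (a point): Atomiser bottle like bottle_single, upright; the point is on its axis 57 mm above its foot. In the short tray, at x = +44 mm.
- bottle_f0_mid (a point): Atomiser bottle like bottle_single, upright; the point is on its axis 57 mm above its foot. In the full tray.
- bottle_f1_mid (a point): Atomiser bottle like bottle_single, upright; the point is on its axis 57 mm above its foot. In the full tray.
- bottle_f2_mid (a point): Atomiser bottle like bottle_single, upright; the point is on its axis 57 mm above its foot. In the full tray.
- mat_corner (a point): Far right corner of the black mat, 4 mm thick: it covers the bench nearer to the robot (smaller x) and to the left (greater y) of this point. The bare bench to the right of it is clear between dock and magazine.
- tap_mid (a point): Bystander: black knock-down tap, 14 x 78 x 14 mm, lying on the bench nearer the robot. The point is its centre.
- foam_mid (a point): Bystander: black foam sanding block, 48 x 88 x 32 mm, lying behind the dock. The point is its centre.
Things that resemble listed ones, but are neither listed nor needed, are in the scene too. What is shaped like the part that bears bottle_f1_mid but green is not meant.

How it is judged:
By the outcome, as a careful person would: the job done as asked, in the order asked, and still so for the second after the job is handed in, with the robot touching nothing.
It also fails if it takes over 64 s, if anything falls off the work surface, if the arm or the gripper's body presses on something with over 40 N, if the wrist force passes 120 N, or if a joint passes its speed limit or range.

### The arm

A 7-joint arm with a two-finger parallel gripper is mounted at the origin on a cart in front of the work surface, level with it; the furniture and walls round the work are solid. World frame = base frame: x ahead of the robot, y to its left, z up, the work surface at z = 0. Lengths are in m, angles in rad, forces in N, time in s.
With the tool pointing down it reaches from about 0.425 to 0.925 m from the base axis. Payload 6.8 kg.
Tool frame: the origin (TCP) lies at the very end of the fingers, on their centre line; the grasp point (between the pads) lies bot.grip_point_offset behind it (bot.grip_point_offset is the distance from the TCP to the grasp point, in m); z points along the fingers, y is the line along which they close (so a half turn about z gives the same grasp; the last joint's range is limited). The gripper opens to 85 mm and grips with 20 to 120 N. Pads are 22 mm wide; open, the fingers measure 114 mm over their backs; the gripper's body (76 mm by 85 mm) begins 54 mm behind the grasp point. The pads swing forward as they close: fully open they stand 13 mm farther back than shut.
Start: joints at [1.143, 0.477, 0.022, 1.555, -0.011, 1.109, -0.083], TCP at [0.212, -0.641, 0.231] pointing down, gripper open.
Joint ranges: [-2.96, 2.96], [-0.34, 2.1], [-1.41, 1.46], [0.24, 2.44], [-1.37, 4.51], [0.17, 1.92], [-2.96, 2.96]. Speed limits (rad/s): [2.39, 2.39, 3.14, 3.14, 3.14, 3.14, 3.14].

### API

Orientations are given as a unit quaternion [w, x, y, z].
In Python, from station import bot, imaging gives the robot as it stands. The module is installed in compiled form; this text tells all that it offers.
- The arm moves only by the tool carry_out, never from a script. Its argument "targets" is one flat list of numbers, 5 for each row, row after row: the closure in counts, from 0 (fully open) to 255 (shut), then the shift along the world's x, y, z in mm, then the turn about the world's z in degrees. A call has 1 to 20 rows; each row shifts and turns the commanded pose from where the row before left it; what a row does not reach is not made up. A row lasts 1/10 s, in which the tool goes at most 50 mm and 8.59 degrees, less where a joint would pass 70% of its speed; a pose out of reach is approached as far as the arm can. A call is refused whole if a number of a shift passes 50 or a number of a turn 8.59, either way. A call with a gripper value outside its range is refused whole. The fingers move at their own pace and stop on an object; "newtons" is the grip in N (left out, the last holds). Time passes only in rows, so rows that do not move let the fingers close. It gives the time, the measured TCP pose, the force, the opening and the grip force at its end, in the units of the state.
- bot.get_obs(): the state, without advancing time (a new reading comes with each control period).
- imaging.read_camera(name): name is "side" or "top" or "wrist"; returns a dict with "frame" (420x560x3 uint8, red, green, blue), "fov_y" (degrees; the focal length in pixels is half the picture's height over the tangent of half this angle, whatever the lens; pixels are square), "cx", "cy" (the principal point, pixels), "pose" (4x4, takes a point from camera to world coordinates); the wrist camera has in their place "tool_from_camera" (4x4, takes a point from camera to tool coordinates, whose origin is the TCP and whose axes are the flange's). Camera axes: x right, y up, looking along -z (the intrinsics and any distortion apply to the point x, -y, -z); pixel columns grow to the right and rows downward; lengths in m; the calibration is good to about 2 mm. A picture is of the moment at which its call begins: read the wrist's pose just before it. There is no depth.
- bot.hand_in(): hands the job in; it is judged then, once.
The state is a dict: "t": time; "q": joint angles; "joint_vel": joint speeds; "joint_torque": joint torques, N m; "eef_pos": TCP position; "tool_rot": TCP orientation; "contact_force": force on the tool from outside, world axes, zero at the start; "torque": the same for the moment, N m; "gripper_width": opening from 0.0 (shut) to 1.0 (fully open); "grasp_force": force on a finger pad.
Only numpy, scipy, OpenCV 4.12 (cv2) and the standard library are available. Lean on these libraries where they do the work, as an engineer would, in place of code of your own. Each camera call takes 0.05 s, during which the arm holds its last target. There are 200 camera calls.

## Working session

There is one attempt and no reset: what is moved stays moved. The work goes in short steps, Python scripts to look and compute and a tool call to move; the robot and the scene stay as the last step left them, time stands still between calls to the robot, and variables do not carry over. Pictures are saved under pics/ and viewed, at most 12 in all, crops included, and the job is handed in when it is done.

Besides the shell and the picture viewer there is one more tool, called after "Call:" by a JSON object that holds its "name" and its "arguments", one argument or row to a line. carry_out: Moves the arm, as the interface text tells. Its arguments: {"type":"object","properties":{"targets":{"type":"array","items":{"type":"number"}},"newtons":{"type":"number"}},"required":["targets"]}

```bash
mkdir -p pics
cat > h.py <<'E'
import numpy as np, cv2
from station import bot, imaging
def cam(n):
    c=imaging.read_camera(n); return c
def proj(c,P):
    T=np.linalg.inv(c['pose']); p=T[:3,:3]@np.array(P,float)+T[:3,3]
    f=210/np.tan(np.radians(c['fov_y'])/2)
    return c['cx']+f*p[0]/-p[2], c['cy']+f*-p[1]/-p[2]
def ray(c,u,v,z):
    f=210/np.tan(np.radians(c['fov_y'])/2)
    d=c['pose'][:3,:3]@np.array([(u-c['cx'])/f,-(v-c['cy'])/f,-1]); o=c['pose'][:3,3]
    return o+d*(z-o[2])/d[2]
E
python3 - <<'E'
from h import *
o=bot.get_obs(); print({k:np.round(v,3) for k,v in o.items()}, bot.grip_point_offset)
for n in ['top','side']:
    c=cam(n); print(n,c.keys(),c['fov_y'],c['cx'],c['cy'],np.round(c['pose'],3).tolist(), {k:v for k,v in c.items() if k not in('frame','pose')})
    cv2.imwrite(f'pics/{n}0.png',cv2.resize(c['frame'][:,:,::-1],(800,600),interpolation=cv2.INTER_CUBIC)); np.save(n,c,allow_pickle=True)
c=cam('wrist');print(np.round(c['tool_from_camera'],3).tolist(),c['fov_y'])
E
```

```text
{'t': np.float64(0.0), 'q': array([ 1.143,  0.478,  0.022,  1.556, -0.011,  1.109, -0.083]), 'joint_vel': array([-0.001, -0.002,  0.001, -0.001, -0.   ,  0.002, -0.001]), 'joint_torque': array([-0.0000e+00, -5.9644e+01,  1.6080e+00, -2.8120e+01,  1.2000e-02,
        9.0000e-03,  0.0000e+00]), 'eef_pos': array([ 0.212, -0.64 ,  0.23 ]), 'tool_rot': array([-0.001,  0.987,  0.159, -0.   ]), 'contact_force': array([0.141, 0.984, 0.215]), 'torque': array([ 0.032, -0.034,  0.039]), 'grasp_force': np.float64(0.0), 'gripper_width': np.float64(0.999)} 0.0187
top dict_keys(['frame', 'fov_y', 'cx', 'cy', 'pose']) 55.31511826402415 277.81617512077247 216.61853788221543 [[0.001, 0.993, -0.117, 0.39], [-1.0, 0.001, -0.005, -0.03], [-0.005, 0.117, 0.993, 0.93], [0.0, 0.0, 0.0, 1.0]] {'fov_y': 55.31511826402415, 'cx': 277.81617512077247, 'cy': 216.61853788221543}
side dict_keys(['frame', 'fov_y', 'cx', 'cy', 'pose']) 46.929794345604705 284.96482312112647 208.3276510046811 [[0.985, 0.12, -0.126, 0.371], [-0.174, 0.666, -0.726, -0.725], [-0.004, 0.737, 0.676, 0.712], [0.0, 0.0, 0.0, 1.0]] {'fov_y': 46.929794345604705, 'cx': 284.96482312112647, 'cy': 208.3276510046811}
[[0.001, 0.965, 0.263, 0.066], [1.0, -0.001, -0.002, 0.0], [-0.002, 0.263, -0.965, -0.143], [0.0, 0.0, 0.0, 1.0]] 67.67044796578172
```

View pics/top0.png

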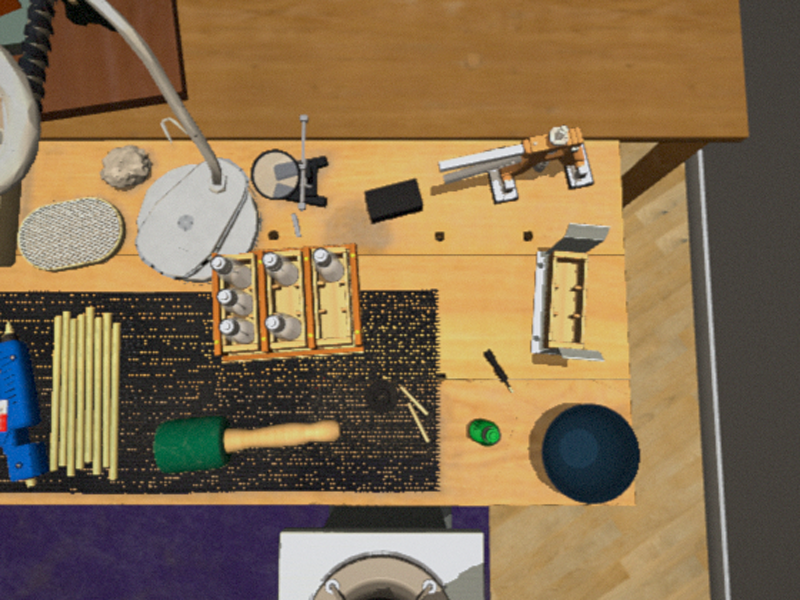

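View pics/side0.png

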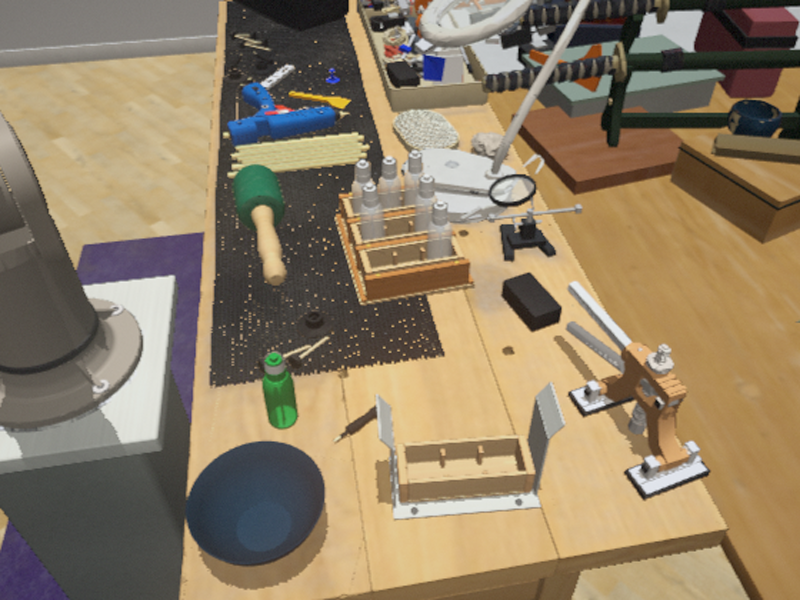

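The top view shows the dock with the full tray at the left bay (bottles ~(228,262),(232,297),(236,329)), the short tray in the middle ((280,265),(282,325)) and the single tray at the right with its far bottle at (325,262). The magazine is at (570,305).

The only look-alikes for the single bottle are the other clear bottles above and the green bottle at (483,431). I choose (325,262), the one alone in its tray. The close crop comes next.

Run:
```python
from h import *
t=np.load('top.npy',allow_pickle=True).item();s=np.load('side.npy',allow_pickle=True).item()
def crop(c,u,v,w,h,k): return cv2.resize(c['frame'][v:v+h,u:u+w,::-1],(w*k,h*k),interpolation=cv2.INTER_CUBIC)
a=np.zeros((600,800,3),np.uint8)
def put(im,x,y): a[y:y+im.shape[0],x:x+im.shape[1]]=im
put(crop(t,142,164,120,90,4),0,0)      # dock top x4
put(crop(t,365,150,70,110,4)[:,:],490,0)  # magazine
put(crop(s,230,100,110,80,3),0,365)  # dock side
put(crop(s,255,260,150,110,3)[:235],340,365+0) if 0 else put(crop(s,260,290,130,50,3),340,445)
cv2.imwrite('pics/crop1.png',a)
```

```text
Traceback (most recent call last):
ValueError: could not broadcast input array from shape (240,330,3) into shape (235,330,3)
```

Run:
```python
from h import *
t=np.load('top.npy',allow_pickle=True).item();s=np.load('side.npy',allow_pickle=True).item()
def crop(c,u,v,w,h,k): return cv2.resize(c['frame'][v:v+h,u:u+w,::-1],(w*k,h*k),interpolation=cv2.INTER_CUBIC)
a=np.zeros((600,800,3),np.uint8)
def put(im,x,y): a[y:y+im.shape[0],x:x+im.shape[1]]=im
put(crop(t,142,164,120,88,4),0,0)
put(crop(t,365,150,70,110,4),490,0)
put(crop(s,230,100,110,80,3),0,360)
put(crop(s,260,290,130,50,3),340,445)
cv2.imwrite('pics/crop1.png',a)
```

```text
(no output)
```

View pics/crop1.png

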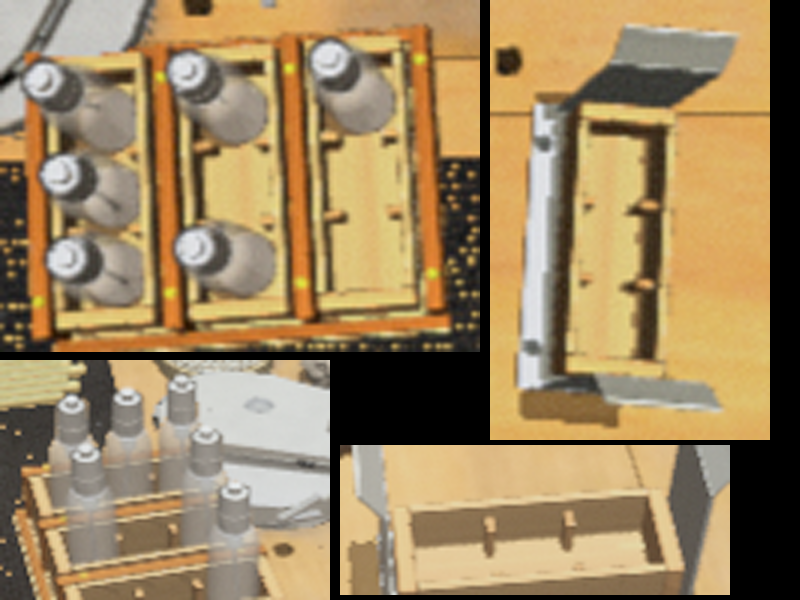

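Run:
```python
from h import *
t=np.load('top.npy',allow_pickle=True).item();s=np.load('side.npy',allow_pickle=True).item()
D=lambda x,y,z:np.round(ray(t,142+(x+.5)/4-.5,164+(y+.5)/4-.5,z)*1000,1)
M=lambda x,y,z:np.round(ray(t,365+(x-489.5)/4-.5,150+(y+.5)/4-.5,z)*1000,1)
S=lambda x,y,z:np.round(ray(s,230+(x+.5)/3-.5,100+(y-359.5)/3-.5,z)*1000,1)
for p in [(160,77),(289,68),(419,60),(38,302),(170,293),(301,284),(432,273)]: print('dot',D(*p,.054))
for p in [(326,57),(188,72),(43,80),(194,247),(61,174),(68,258)]: print('cap top',D(*p,.136))
for p in [(305,48),(404,38),(320,310),(414,303)]: print('tray rim',D(*p,.055))
for p in [(578,103),(676,103),(566,370),(664,376)]: print('mag rim',M(*p,.05))
for p in [(236,490),(206,434),(86,454),(181,383)]: print('side cap',S(*p,.136))
N=lambda x,y,z:np.round(ray(s,260+(x-339.5)/3-.5,290+(y-444.5)/3-.5,z)*1000,1)
for p in [(393,508),(651,490),(405,556),(683,572)]: print('side mag rim',N(*p,.05))
```

```text
dot [568.5 189.   54. ]
dot [573.7 117.3  54. ]
dot [578.2  44.9  54. ]
dot [443.2 252.2  54. ]
dot [448.2 180.   54. ]
dot [453.3 108.3  54. ]
dot [459.4  36.5  54. ]
cap top [562.1  84.9 136. ]
cap top [554.4 154.4 136. ]
cap top [550.3 227.6 136. ]
cap top [465.7 149.  136. ]
cap top [502.4 216.7 136. ]
cap top [460.2 211.7 136. ]
tray rim [584.8 108.4  55. ]
tray rim [590.5  53.3  55. ]
tray rim [439.   97.4  55. ]
tray rim [442.9  46.1  55. ]
mag rim [ 586.6 -268.3   50. ]
mag rim [ 586.6 -322.9   50. ]
mag rim [ 437.5 -257.2   50. ]
mag rim [ 434.2 -310.7   50. ]
side cap [560.   80.7 136. ]
side cap [553.3 153.3 136. ]
side cap [464.5 143.2 136. ]
side cap [548.4 226.  136. ]
side mag rim [ 438.3 -257.4   50. ]
side mag rim [ 580.9 -270.8   50. ]
side mag rim [ 439.6 -288.8   50. ]
side mag rim [ 582.2 -324.3   50. ]
```

Call:
{"name": "carry_out", "arguments": {
  "targets": [120,29,29,6,-1.9,120,29,29,6,-1.9,120,29,29,6,-1.9,120,29,29,6,-1.9,120,29,29,6,-1.9,120,29,29,6,-1.9,120,29,29,6,-1.9,120,29,29,6,-1.9,120,29,29,6,-1.9,120,29,29,6,-1.9,120,29,29,6,-1.9,120,29,29,6,-1.9,120,0,0,0,0,120,0,0,0,0],
  "newtons": 30
}}

```text
t: 1.55
eef_pos: [0.5608, -0.2916, 0.3029]
tool_rot: [-0.0, 0.999, -0.038, -0.0]
contact_force: [-0.2, -1.8, -0.1]
gripper_width: 0.53
grasp_force: 0.0
```

```bash
cat >> h.py <<'E'
from scipy.spatial.transform import Rotation as R
def wrist():
    o=bot.get_obs(); c=imaging.read_camera('wrist')
    T=np.eye(4); w,x,y,z=o['tool_rot']; T[:3,:3]=R.from_quat([x,y,z,w]).as_matrix(); T[:3,3]=o['eef_pos']
    c['pose']=T@c['tool_from_camera']; return c
def tri(a,pa,b,pb):
    A=[];B=[]
    for c,p in((a,pa),(b,pb)):
        o=c['pose'][:3,3]; d=ray(c,*p,0)-o; d/=np.linalg.norm(d); P=np.eye(3)-np.outer(d,d); A.append(P);B.append(P@o)
    return np.linalg.lstsq(np.vstack(A),np.hstack(B),rcond=None)[0]
E
python3 - <<'E'
from h import *
c=wrist(); np.save('w1',c,allow_pickle=True)
cv2.imwrite('pics/w1.png',cv2.resize(c['frame'][:,:,::-1],(800,600),interpolation=cv2.INTER_CUBIC))
t=np.load('top.npy',allow_pickle=True).item();s=np.load('side.npy',allow_pickle=True).item()
print('magnifier',tri(t,(275*.7,175*.7),s,(512*.7,190*.7)))
print('rod',tri(t,(303*.7,120*.7),s,(578*.7,209*.7)))
print('mat',ray(t,438*.7,291*.7,0),ray(s,443*.7,354*.7,0))
for p in [(488,350),(512,391),(440,376)]: print('pen/hole',ray(t,p[0]*.7,p[1]*.7,0))
E
```

```text
magnifier [0.69420329 0.15970139 0.09246268]
rod [0.79414835 0.12326109 0.06794389]
mat [ 0.53001015 -0.09239243  0.        ] [ 0.53234592 -0.08468356  0.        ]
pen/hole [ 0.43340295 -0.17273356  0.        ]
pen/hole [ 0.36764983 -0.21014272  0.        ]
pen/hole [ 0.39143085 -0.09465103  0.        ]
```

View pics/w1.png

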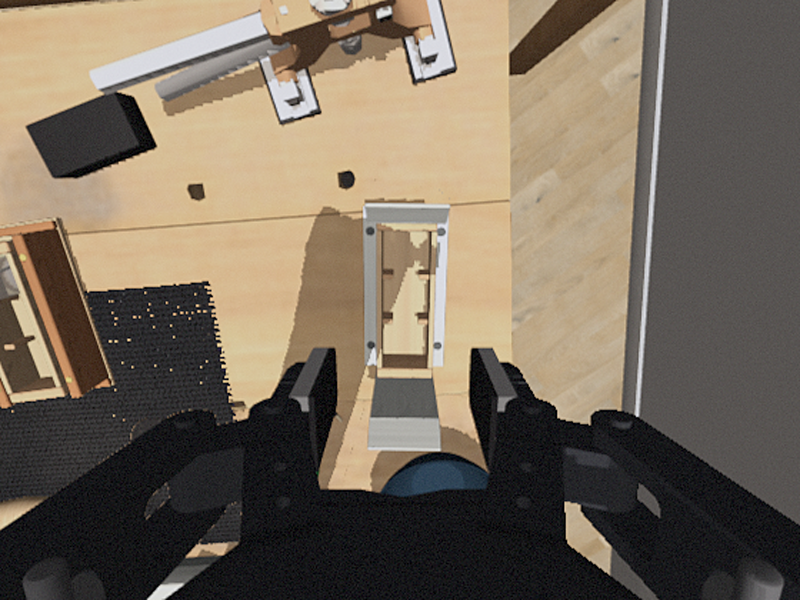

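The wrist view shows the empty magazine tray spanning (377..437, 222..375), parallel to the image columns, with the base screws at (370,231) and (441,231). The bench between the mat's right edge (~(230,400)) and the magazine is clear.

Run:
```python
from h import *
c=np.load('w1.npy',allow_pickle=True).item()
for n,z,ps in [('rim',.05,[(377,222),(437,222),(375,370),(434,370)]),('screw',.004,[(370,231),(441,231),(371,345),(437,345)]),('base',.004,[(364,206),(449,206),(365,365),(443,365)])]:
    P=np.array([ray(c,(u+.5)*.7-.5,(v+.5)*.7-.5,z) for u,v in ps])*1000; print(n,np.round(P[:,:2],1).tolist(),np.round(P.mean(0),1))
```

```text
rim [[585.3, -272.1], [581.4, -324.6], [444.7, -257.6], [440.5, -314.1]] [ 513.  -292.1   50. ]
screw [[572.2, -261.5], [567.1, -331.3], [452.5, -251.4], [447.3, -320.9]] [ 509.8 -291.3    4. ]
base [[596.8, -258.0], [590.7, -340.3], [430.2, -242.9], [424.0, -326.0]] [ 510.4 -291.8    4. ]
```

Call:
{"name": "carry_out", "arguments": {
  "targets": [120,0,37.3,0,0.87,120,0,37.3,0,0.87,120,0,37.3,0,0.87,120,0,37.3,0,0.87,120,0,37.3,0,0.87,120,0,37.3,0,0.87,120,0,37.3,0,0.87,120,0,37.3,0,0.87,120,0,37.3,0,0.87,120,0,37.3,0,0.87,120,0,0,-20,0,120,0,0,-20,0,120,0,0,0,0,120,0,0,0,0]
}}

```text
t: 3.0
eef_pos: [0.5601, 0.0785, 0.2634]
tool_rot: [0.0, 0.999, 0.036, -0.0]
contact_force: [0.0, -0.8, 1.1]
gripper_width: 0.528
grasp_force: 0.0
```

Run:
```python
from h import *
c=wrist(); np.save('w2',c,allow_pickle=True); print(bot.get_obs()['eef_pos'])
cv2.imwrite('pics/w2.png',cv2.resize(c['frame'][:,:,::-1],(800,600),interpolation=cv2.INTER_CUBIC))
for P in [(.560,.0805,.139),(.560,.0805,.119)]: print(np.array(proj(c,P))/.7)
```

```text
[0.56062797 0.07890534 0.26407842]
[397.40008853 282.09339128]
[397.65565223 274.79340591]
```

View pics/w2.png

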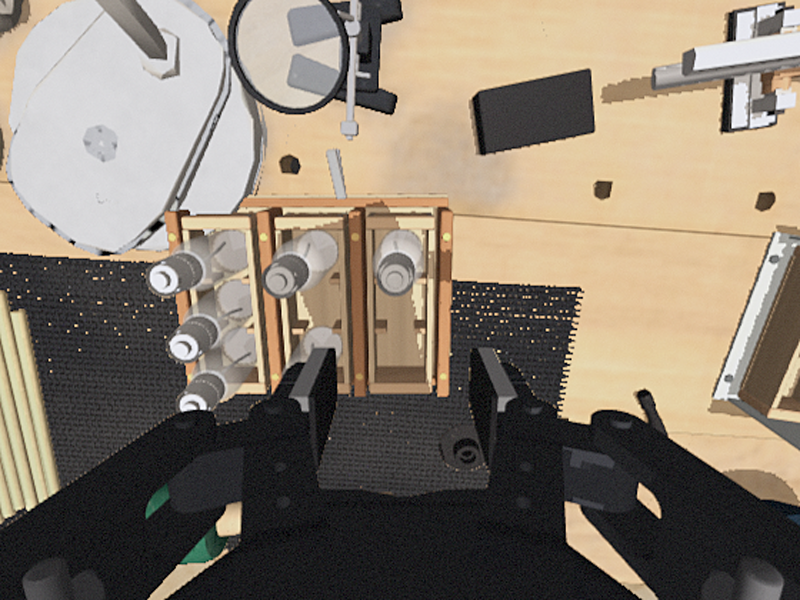

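The nozzle is at (396,283), and I predicted (397,282) from the dock fit, so the bottle axis is at about (560, 81). I'll descend to TCP z of about 110 mm and close.

Call:
{"name": "carry_out", "arguments": {
  "targets": [120,0,1,-30,0,120,0,1,-30,0,120,0,0,-30,0,120,0,0,-25,0,120,0,0,-20,0,120,0,0,-18,0,120,0,0,0,0,120,0,0,0,0,255,0,0,0,0,255,0,0,0,0,255,0,0,0,0,255,0,0,0,0,255,0,0,0,0,255,0,0,0,0],
  "newtons": 30
}}

```text
t: 4.45
eef_pos: [0.5616, 0.0826, 0.112]
tool_rot: [-0.0, 0.999, 0.037, 0.002]
contact_force: [-0.6, 0.2, 6.8]
gripper_width: 0.264
grasp_force: 29.4
```

Call:
{"name": "carry_out", "arguments": {
  "targets": [255,0,0,10,0,255,0,0,20,0,255,0,0,30,0,255,0,0,30,0,255,0,0,30,0,255,0,0,15,0,255,-8,10,0,0,255,-16,22,0,0,255,-17,24,0,0,255,-8,12,0,0,255,0,0,0,0,255,0,0,0,0,255,0,0,0,0]
}}

```text
t: 5.75
eef_pos: [0.5119, 0.1487, 0.245]
tool_rot: [0.0, 0.999, 0.036, -0.0]
contact_force: [0.6, -0.0, -0.5]
gripper_width: 0.27
grasp_force: 29.5
```

Run:
```python
from h import *
print(bot.get_obs()['eef_pos'])
c=wrist(); s=cam('side'); t=cam('top'); np.save('w3',c,allow_pickle=True)
a=np.zeros((600,800,3),np.uint8)
def crop(c,u,v,w,h,k): return cv2.resize(c['frame'][v:v+h,u:u+w,::-1],(w*k,h*k),interpolation=cv2.INTER_CUBIC)
a[:420,:560]=c['frame'][:,:,::-1]
a[:600,560:800]=crop(s,235,40,80,200,3)
a[420:600,0:300]=crop(t,140,164,100,60,3)
cv2.imwrite('pics/c3.png',a)
```

```text
[0.51190336 0.14874586 0.2450088 ]
```

View pics/c3.png

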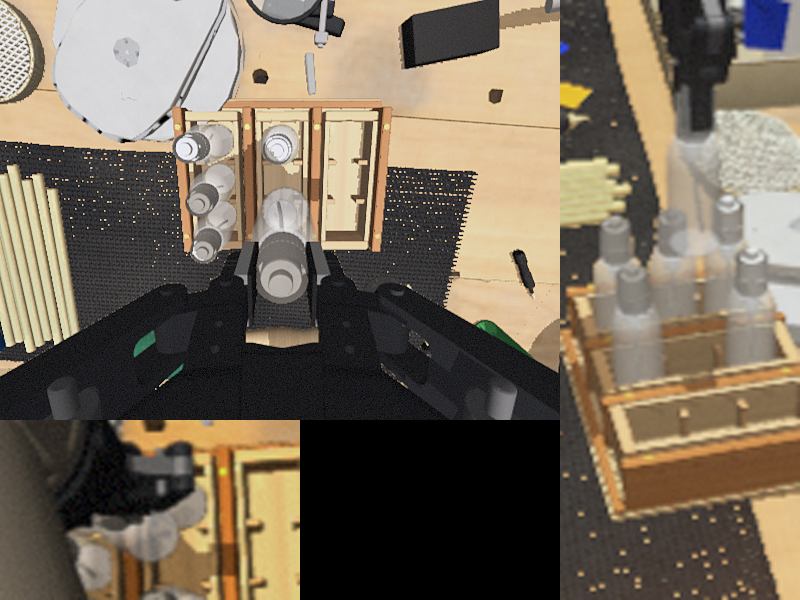

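The bottle is held upright over the gap: its nozzle is at wrist pixel (283,280), and cap s1 is at (279,143). I'll check its axis against the target (510.8, 148.6).

Run:
```python
from h import *
c=np.load('w3.npy',allow_pickle=True).item()
print(ray(c,283,281,.272)*1000, ray(c,279,142,.139)*1000)
for p in [(329,128),(317,230),(248,129),(254,118)]: print(ray(c,*p,.054)*1000)
print(proj(c,(.5737,.1173,.054)),proj(c,(.4533,.1083,.054)),proj(c,(.5685,.189,.054)))
```

```text
[514.1350204  147.69746406 272.        ] [560.81392392 153.42253837 139.        ]
[573.04315835 102.91856413  54.        ]
[460.87732171 103.85812188  54.        ]
[565.93164436 186.44438389  54.        ]
[577.3434168  180.79869452  54.        ]
(np.float64(315.2351129120275), np.float64(126.30305396394188)) (np.float64(312.4203771477584), np.float64(236.02332515938795)) (np.float64(245.6372802646456), np.float64(126.26291770482784))
```

Call:
{"name": "carry_out", "arguments": {
  "targets": [255,0,0,-15,0,255,0,0,-25,0,255,0,0,-25,0,255,0,0,-20,0,255,0,0,-10,0,255,0,0,-10,0,255,0,0,-5,0,255,0,0,-5,0,255,0,0,0,0,255,0,0,0,0]
}}

```text
t: 6.9
eef_pos: [0.5115, 0.1503, 0.1308]
tool_rot: [-0.0, 0.999, 0.037, 0.0]
contact_force: [0.1, -0.9, -0.1]
gripper_width: 0.264
grasp_force: 29.5
```

Call:
{"name": "carry_out", "arguments": {
  "targets": [255,0,0,-5,0,255,0,0,-5,0,255,0,0,-4,0,255,0,0,-3,0,255,0,0,0,0,255,0,0,0,0]
}}

```text
t: 7.5
eef_pos: [0.5112, 0.1502, 0.1133]
tool_rot: [0.0, 0.999, 0.037, -0.0]
contact_force: [0.4, -0.3, -1.5]
gripper_width: 0.264
grasp_force: 29.5
```

Call:
{"name": "carry_out", "arguments": {
  "targets": [255,0,0,-1,0,255,0,0,-1,0,255,0,0,0,0]
}}

```text
t: 7.8
eef_pos: [0.5119, 0.1506, 0.112]
tool_rot: [-0.0, 0.999, 0.037, 0.001]
contact_force: [-0.7, 0.2, 4.5]
gripper_width: 0.266
grasp_force: 29.9
```

Call:
{"name": "carry_out", "arguments": {
  "targets": [120,0,0,0,0,120,0,0,0,0,120,0,0,0,0,120,0,0,0,0,120,0,0,10,0,120,0,0,20,0,120,0,0,30,0,120,0,0,40,0,120,0,0,40,0,120,0,-8,10,-6,120,0,-8,0,-6,120,0,-8,0,-6,120,0,-8,0,-6,120,0,-8,0,-6,120,0,-8,0,-6,120,0,-8,0,-6,120,0,-8,0,-6,120,0,-8,0,-6,120,0,0,0,-6]
}}

```text
t: 9.7
eef_pos: [0.5112, 0.0769, 0.262]
tool_rot: [0.0, 0.882, -0.47, 0.0]
contact_force: [-0.2, -0.1, 0.0]
gripper_width: 0.528
grasp_force: 0.0
```

Call:
{"name": "carry_out", "arguments": {
  "targets": [120,7,0,0,-6,120,8,0,0,-6,120,8,0,0,-6,120,8,0,0,-6,120,8,0,0,-6,120,8,0,0,0,120,0,0,0,0,120,0,0,0,0]
}}

```text
t: 10.5
eef_pos: [0.5442, 0.0769, 0.2539]
tool_rot: [0.005, 0.788, -0.616, -0.008]
contact_force: [0.5, -0.7, -0.6]
gripper_width: 0.534
grasp_force: 0.0
```

Run:
```python
from h import *
o=bot.get_obs();print(o['eef_pos'],o['tool_rot'],o['q'])
c=wrist(); s=cam('side'); np.save('w4',c,allow_pickle=True)
a=np.zeros((600,800,3),np.uint8)
def crop(c,u,v,w,h,k): return cv2.resize(c['frame'][v:v+h,u:u+w,::-1],(w*k,h*k),interpolation=cv2.INTER_CUBIC)
a[:420,:560]=c['frame'][:,:,::-1]
a[:600,560:800]=crop(s,235,40,80,200,3)
w=np.load('w2.npy',allow_pickle=True).item()
a[420:600,0:300]=crop(w,245,130,75,45,4)
cv2.imwrite('pics/c4.png',a)
for P in [(.5160,.0768),(.587,.0821),(.592,.0825),(.5797,.1087),(.4458,.0716)]: print(np.round(proj(c,(*P,.055))),np.round((np.array(proj(w,(*P,.055)))-[245,130])*4+[0,420]))
```

```text
[0.54417845 0.07694835 0.25394923] [ 0.00469655  0.78755499 -0.6161704  -0.00831397] [-0.79085786  0.29771104  0.67177129  1.85268301 -0.21452726  1.08152243
 -2.93399821]
[303. 187.] [137. 767.]
[239. 177.] [136. 523.]
[234. 176.] [136. 505.]
[240. 201.] [ 39. 542.]
[364. 197.] [138. 986.]
```

View pics/c4.png

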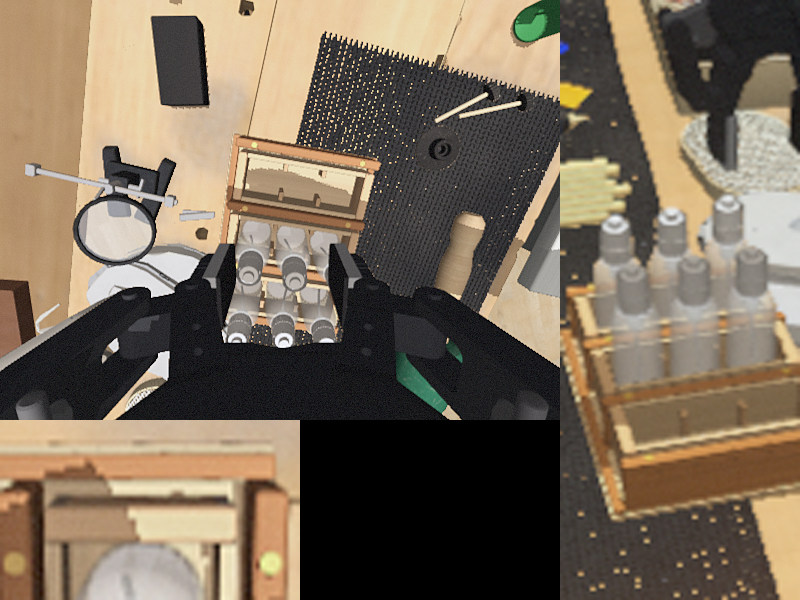

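The side view shows the bottle standing upright in the gap, in line with the others. The last joint reached its range, so I'll turn the other way, to the equivalent half-turn grasp. The far end wall in the crop (v≈505–540) agrees with the prediction of 523.

Call:
{"name": "carry_out", "arguments": {
  "targets": [120,0,0,0,8.5,120,0,0,0,8.5,120,0,0,0,8.5,120,0,0,0,8.5,120,0,0,0,8.5,120,0,0,0,8.5,120,0,0,0,8.5,120,0,0,0,8.5,120,0,0,0,8.5,120,0,0,0,8.5,120,4,0,0,8.5,120,4,0,0,8.5,120,4,0,0,8.5,120,4,0,0,8.5,120,4,0,0,8.5,120,4,0,0,8.5,120,4,0,0,8.5,120,4,0,0,8.5,120,4,0,0,8.5,120,4,0,0,8.5]
}}

```text
t: 12.6
eef_pos: [0.5844, 0.0753, 0.2546]
tool_rot: [0.008, 0.682, 0.732, 0.005]
contact_force: [0.2, 0.8, -0.5]
gripper_width: 0.53
grasp_force: 0.0
```

Call:
{"name": "carry_out", "arguments": {
  "targets": [120,0,0,0,0,120,0,0,0,0]
}}

```text
t: 12.8
eef_pos: [0.5842, 0.0754, 0.2544]
tool_rot: [0.008, 0.685, 0.728, 0.004]
contact_force: [-0.0, 0.4, -0.7]
gripper_width: 0.53
grasp_force: 0.0
```

Run:
```python
from h import *
o=bot.get_obs();w,x,y,z=o['tool_rot'];r=R.from_quat([x,y,z,w]).as_matrix()
print(o['eef_pos'],np.round(r,3).tolist(),np.degrees(np.arctan2(r[1,0],r[0,0])),np.round(o['q'],2))
```

```text
[0.58423674 0.07538471 0.25444143] [[-0.06, 0.998, 0.017], [0.998, 0.06, -0.004], [-0.005, 0.017, -1.0]] 93.45768471896952 [-0.36  0.31  0.15  1.76 -0.04  1.06 -0.13]
```

Call:
{"name": "carry_out", "arguments": {
  "targets": [120,1,1,-30,0.8,120,1,1,-35,0,120,1,1,-35,0,120,0,1,-35,0,120,0,0,-30,0,120,0,0,-25,0,120,0,0,-15,0,120,0,0,-9,0,120,0,0,0,0,120,0,0,0,0]
}}

```text
t: 13.8
eef_pos: [0.5882, 0.0805, 0.0412]
tool_rot: [0.008, 0.679, 0.734, 0.005]
contact_force: [0.1, -0.8, 0.0]
gripper_width: 0.534
grasp_force: 0.0
```

Call:
{"name": "carry_out", "arguments": {
  "targets": [120,-1,0,-6,0,120,0,0,0,0,255,0,0,0,0,255,0,0,0,0,255,0,0,0,0,255,0,0,0,0,255,0,0,0,0,255,0,0,0,0,255,0,0,0,0],
  "newtons": 80
}}

```text
t: 14.7
eef_pos: [0.5868, 0.0806, 0.0348]
tool_rot: [0.008, 0.678, 0.735, 0.004]
contact_force: [-0.8, 0.7, 6.3]
gripper_width: 0.101
grasp_force: 79.6
```

Call:
{"name": "carry_out", "arguments": {
  "targets": [255,0,0,4,0,255,0,0,8,0,255,0,0,12,0,255,0,0,15,0,255,0,0,20,0,255,0,0,20,0,255,0,0,15,0,255,0,0,10,0,255,0,0,0,0,255,0,0,0,0]
}}

```text
t: 15.7
eef_pos: [0.5861, 0.0804, 0.138]
tool_rot: [0.008, 0.678, 0.735, 0.004]
contact_force: [0.8, 0.4, -2.3]
gripper_width: 0.096
grasp_force: 78.3
```

Run:
```python
from h import *
c=wrist(); s=cam('side'); o=bot.get_obs(); print(o['eef_pos'],o['contact_force'],o['torque'],o['gripper_width'])
a=np.zeros((600,800,3),np.uint8)
def crop(c,u,v,w,h,k): return cv2.resize(c['frame'][v:v+h,u:u+w,::-1],(w*k,h*k),interpolation=cv2.INTER_CUBIC)
a[:300,:400]=cv2.resize(c['frame'][:,:,::-1],(400,300))
a[:560,400:800]=crop(s,220,80,133,186,3)[:560,:400] if 0 else cv2.resize(s['frame'][80:267,220:353,::-1],(400,560))
cv2.imwrite('pics/c5.png',a)
```

```text
[0.58569984 0.08028379 0.13724584] [-0.02202266  0.04105616 -2.54372918] [ 0.04915516 -0.08311993 -0.01453264] 0.09806766715262134
```

View pics/c5.png

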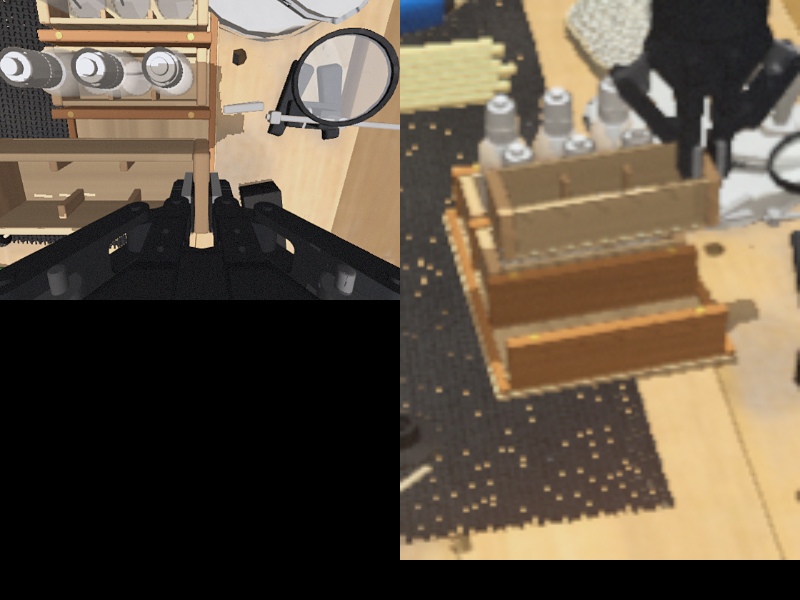

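Call:
{"name": "carry_out", "arguments": {
  "targets": [255,0,-10,0,0,255,1,-20,0,-1,255,2,-25,0,-1,255,2,-30,0,-1,255,2,-30,0,-1,255,2,-30,0,-1,255,2,-30,0,-1,255,2,-30,0,-1,255,2,-25,0,-1,255,0,-15,0,-0.9,255,0,-10,0,0,255,0,0,-15,0,255,0,0,-25,0,255,0,0,-25,0,255,0,0,-20,0,255,0,0,-10,0,255,0,0,-5,0,255,0,0,0,0,255,0,0,0,0]
}}

```text
t: 17.7
eef_pos: [0.6021, -0.1745, 0.039]
tool_rot: [0.009, 0.733, 0.68, 0.004]
contact_force: [0.2, 0.3, -1.1]
gripper_width: 0.095
grasp_force: 78.3
```

Call:
{"name": "carry_out", "arguments": {
  "targets": [255,0,0,-3,0,255,0,0,-3,0,255,0,0,-2,0,255,0,0,-2,0,255,0,0,-1,0,255,0,0,0,0]
}}

```text
t: 18.3
eef_pos: [0.6014, -0.1746, 0.0272]
tool_rot: [0.008, 0.733, 0.68, 0.003]
contact_force: [0.4, 1.0, -0.3]
gripper_width: 0.095
grasp_force: 78.5
```

Call:
{"name": "carry_out", "arguments": {
  "targets": [255,0,0,-1,0,255,0,0,-1,0,255,0,0,0,0]
}}

```text
t: 18.6
eef_pos: [0.6018, -0.1747, 0.0258]
tool_rot: [0.008, 0.733, 0.68, 0.004]
contact_force: [-0.2, -0.4, 4.8]
gripper_width: 0.098
grasp_force: 79.4
```

Call:
{"name": "carry_out", "arguments": {
  "targets": [120,0,0,0,0,120,0,0,0,0,120,0,0,0,0,120,0,0,0,0,120,0,0,10,0,120,0,0,25,0,120,0,0,40,0,60,0,0,40,-8,60,0,0,40,-8,0,0,0,40,-8,0,0,0,40,-8,0,-2,1,0,-8,0,-2,1,0,-8,0,-2,1,0,-8,0,-2,1,0,-8,0,-2,1,0,-8,0,-2,1,0,-8,0,0,1,0,-8,0,0,0,0,-2,0,0,0,0,0]
}}

```text
t: 20.6
eef_pos: [0.5894, -0.1675, 0.2608]
tool_rot: [0.008, 0.999, -0.038, -0.003]
contact_force: [-0.1, 0.4, -0.7]
gripper_width: 0.999
grasp_force: 0.0
```

Run:
```python
from h import *
o=bot.get_obs();w,x,y,z=o['tool_rot'];r=R.from_quat([x,y,z,w]).as_matrix()
print(o['eef_pos'],np.round(r,3).tolist(),np.degrees(np.arctan2(r[1,0],r[0,0])),np.round(o['q'],2))
c=wrist(); np.save('w6',c,allow_pickle=True)
cv2.imwrite('pics/w6.png',cv2.resize(c['frame'][100:400,150:550,::-1],(800,600),interpolation=cv2.INTER_CUBIC))
```

```text
[ 0.5893832  -0.16745285  0.26082526] [[0.997, -0.076, -0.007], [-0.076, -0.997, -0.016], [-0.005, 0.017, -1.0]] -4.336904659437661 [-0.29  0.39  0.61  1.71 -0.23  1.12 -1.26]
```

View pics/w6.png

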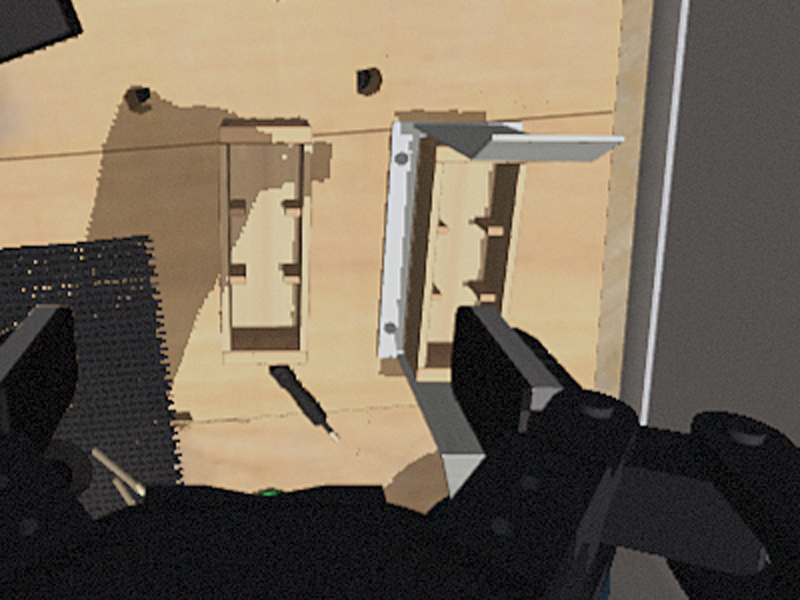

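The tray stands flat on the clear bench with corners (221,126), (311,124), (221,362) and (307,360). The magazine tray runs from (436,147) to (418,380) on its left and from (522,165) to (505,310) on its right.

Run:
```python
from h import *
c=np.load('w6.npy',allow_pickle=True).item()
f=lambda u,v,z:ray(c,150+(u+.5)/2-.5,100+(v+.5)/2-.5,z)[:2]*1000
for n,z,ps in [('bench',.046,[(221,126),(311,124),(221,362),(307,360)]),('mag',.05,[(436,147),(418,380),(522,165),(505,310)]),('screws',.004,[(402,158),(390,328)])]:
    print(n,np.round([f(*p,z) for p in ps],1).tolist())
w=np.load('w1.npy',allow_pickle=True).item()
def g(P,c,s=1): return np.round(proj(c,P),1)
# predicted rim corners for magazine hypotheses
for cx,cy in [(511,-291)]:
  for a in (-4.4,-5.0):
    r=R.from_euler('z',a,degrees=True).as_matrix()
    for dx,dy in [(76,27),(76,-27),(-76,27),(-76,-27)]:
        P=r@[dx/1e3,dy/1e3,0]+[cx/1e3,cy/1e3,.05]
        print(a,dx,dy,(g(P,c)-[150,100])*2, g(P,w)/.7)
```

```text
bench [[608.4, -149.1], [605.7, -200.4], [459.6, -135.3], [456.4, -189.7]]
mag [[587.6, -270.7], [438.6, -259.1], [573.2, -320.5], [482.6, -313.3]]
screws [[573.2, -261.6], [452.9, -251.4]]
-4.4 76 27 [434.2 144.4] [374.         217.85714286]
-4.4 76 -27 [528.  144.4] [435.57142857 218.        ]
-4.4 -76 27 [416.2 381.4] [376.14285714 376.85714286]
-4.4 -76 -27 [500.4 380.8] [432.14285714 376.85714286]
-5.0 76 27 [435.6 144. ] [374.85714286 217.57142857]
-5.0 76 -27 [529.2 145. ] [436.57142857 218.42857143]
-5.0 -76 27 [415. 381.] [375.28571429 376.57142857]
-5.0 -76 -27 [499.2 381.2] [431.28571429 377.14285714]
```

Call:
{"name": "carry_out", "arguments": {
  "targets": [0,-20,-1,-10,0,0,-20,0,-30,0,0,-17,0,-40,0,0,0,0,-40,0,0,0,0,-40,0,0,0,0,-30,0,0,0,0,-20,0,0,0,0,-10,0,0,0,0,0,0,0,0,0,0,0]
}}

```text
t: 21.65
eef_pos: [0.5331, -0.1689, 0.0412]
tool_rot: [0.008, 0.999, -0.038, -0.003]
contact_force: [0.8, -0.4, 0.8]
gripper_width: 1.0
grasp_force: 0.0
```

Call:
{"name": "carry_out", "arguments": {
  "targets": [0,0,0,-10,0,0,0,0,-8,0,0,0,0,-4,0,0,0,0,0,0,255,0,0,0,0,255,0,0,0,0,255,0,0,0,0,255,0,0,0,0,255,0,0,0,0,255,0,0,0,0],
  "newtons": 40
}}

```text
t: 22.65
eef_pos: [0.5327, -0.1686, 0.0187]
tool_rot: [0.008, 0.999, -0.038, -0.003]
contact_force: [-0.7, 0.2, 5.5]
gripper_width: 0.624
grasp_force: 42.7
```

Call:
{"name": "carry_out", "arguments": {
  "targets": [255,0,0,10,0,255,0,0,20,0,255,0,0,30,0,255,0,0,35,0,255,0,0,35,0,255,0,0,20,0,255,0,0,5,0,255,0,-10,0,0,255,-4,-20,0,0,255,-6,-30,0,0,255,-6,-32,0,0,255,-4,-20,0,0,255,-1,-10,0,0,255,0,0,0,0,255,0,0,0,0]
}}

```text
t: 24.15
eef_pos: [0.5114, -0.2895, 0.1723]
tool_rot: [0.008, 0.999, -0.037, -0.004]
contact_force: [-0.7, -0.7, -2.5]
gripper_width: 0.623
grasp_force: 42.8
```

Run:
```python
from h import *
o=bot.get_obs();print(o['eef_pos'],o['contact_force'])
c=wrist();t=cam('top');s=cam('side'); np.save('w7',c,allow_pickle=True);np.save('t7',t,allow_pickle=True);np.save('s7',s,allow_pickle=True)
a=np.zeros((600,800,3),np.uint8)
a[:450,:420]=cv2.resize(c['frame'][50:350,140:420,::-1],(420,450))
a[:450,420:800]=cv2.resize(s['frame'][200:380,250:402,::-1],(380,450))
cv2.imwrite('pics/c7.png',a)
```

```text
[ 0.51139603 -0.28949022  0.1722755 ] [-0.65646952 -0.70352159 -2.54465918]
```

View pics/c7.png

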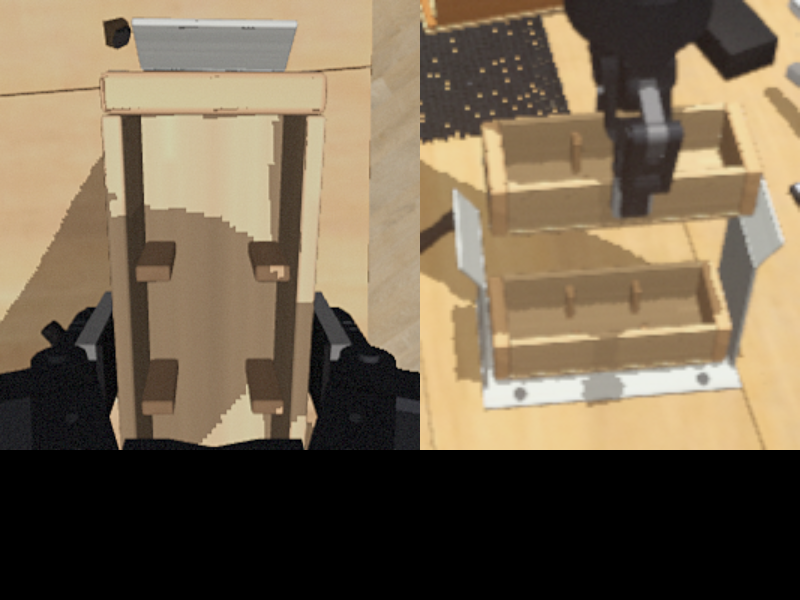

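Run:
```python
from h import *
c=np.load('w7.npy',allow_pickle=True).item();s=np.load('s7.npy',allow_pickle=True).item()
f=lambda u,v,z:np.round(ray(c,140+(u+.5)/1.5-.5,50+(v+.5)/1.5-.5,z)[:2]*1000,1)
print('flare top',f(134,22,.138),f(297,22,.138),'bend',f(142,70,.116),f(290,70,.116))
print('tray far rim',f(102,73,.2),f(326,73,.2))
g=lambda u,v,z:np.round(ray(s,250+(u-419.5)/2.5-.5,200+(v+.5)/2.5-.5,z)[:2]*1000,1)
print('held near edge',g(486,187,.2),g(756,172,.2) ); print('held far',g(483,124,.2),g(735,104,.2))
print('mag near',g(490,335,.05),g(731,320,.05)); print('mag far',g(488,280,.05),g(711,262,.05))
```

```text
flare top [ 606.4 -270.6] [ 602.4 -326.9] bend [ 592.1 -268.9] [ 587.8 -327.9]
tray far rim [ 586.3 -269.8] [ 582.5 -321.3]
held near edge [ 431.  -304.6] [ 579.  -320.4]
held far [ 436.8 -258.5] [ 583.6 -268.9]
mag near [ 431.8 -300.6] [ 584.8 -316.7]
mag far [ 437.3 -259.3] [ 585.5 -271.2]
```

Call:
{"name": "carry_out", "arguments": {
  "targets": [255,1.5,-1.5,-5,0,255,0,0,-20,0,255,0,0,-20,0,255,0,0,-20,0,255,0,0,-15,0,255,0,0,-10,0,255,0,0,-5,0,255,0,0,0,0,255,0,0,0,0]
}}

```text
t: 25.2
eef_pos: [0.5134, -0.2925, 0.0788]
tool_rot: [0.008, 0.999, -0.038, -0.003]
contact_force: [0.0, 0.3, -1.7]
gripper_width: 0.623
grasp_force: 42.8
```

Call:
{"name": "carry_out", "arguments": {
  "targets": [255,0,0,-4,0,255,0,0,-3,0,255,0,0,-2,0,255,0,0,-2,0,255,0,0,0,0,255,0,0,0,0]
}}

```text
t: 25.8
eef_pos: [0.5129, -0.2921, 0.0672]
tool_rot: [0.008, 0.999, -0.038, -0.003]
contact_force: [0.2, -0.4, -1.1]
gripper_width: 0.625
grasp_force: 42.8
```

Call:
{"name": "carry_out", "arguments": {
  "targets": [255,0,0,-1.5,0,255,0,0,-1,0,255,0,0,0,0,255,0,0,0,0]
}}

```text
t: 26.2
eef_pos: [0.5129, -0.292, 0.0646]
tool_rot: [0.008, 0.999, -0.038, -0.003]
contact_force: [0.0, -0.1, -1.7]
gripper_width: 0.628
grasp_force: 42.8
```

Call:
{"name": "carry_out", "arguments": {
  "targets": [255,0,0,-1,0,255,0,0,-1,0,255,0,0,0,0,255,0,0,0,0]
}}

```text
t: 26.6
eef_pos: [0.5129, -0.2921, 0.0628]
tool_rot: [0.008, 0.999, -0.038, -0.003]
contact_force: [-1.2, 0.7, 2.0]
gripper_width: 0.623
grasp_force: 43.2
```

Contact comes at z of 62.8 mm, where a seated tray should give 62.7. I'll release and retreat.

Call:
{"name": "carry_out", "arguments": {
  "targets": [255,0,0,-0.5,0,255,0,0,0,0,40,0,0,0,0,40,0,0,0,0,40,0,0,0,0,40,0,0,0,0,40,0,0,10,0,40,0,0,20,0,40,0,0,35,0,40,0,0,45,0,40,0,0,45,0,40,0,0,45,0,40,40,0,0,0,40,40,0,0,0,40,0,0,0,0,40,0,0,0,0]
}}

```text
t: 28.2
eef_pos: [0.5932, -0.2919, 0.2622]
tool_rot: [0.009, 0.999, -0.037, -0.004]
contact_force: [-0.0, -0.6, -0.2]
gripper_width: 0.844
grasp_force: 0.0
```

Run:
```python
from h import *
o=bot.get_obs();print(o['eef_pos'],o['contact_force'])
c=wrist();s=cam('side')
a=np.zeros((600,800,3),np.uint8)
a[:450,:420]=cv2.resize(c['frame'][100:400,140:420,::-1],(420,450))
a[:600,420:800]=cv2.resize(s['frame'][100:360,220:385,::-1],(380,600))
cv2.imwrite('pics/c8.png',a)
```

```text
[ 0.59320583 -0.29190581  0.26220998] [-0.0438221  -0.55953283 -0.1537957 ]
```

View pics/c8.png

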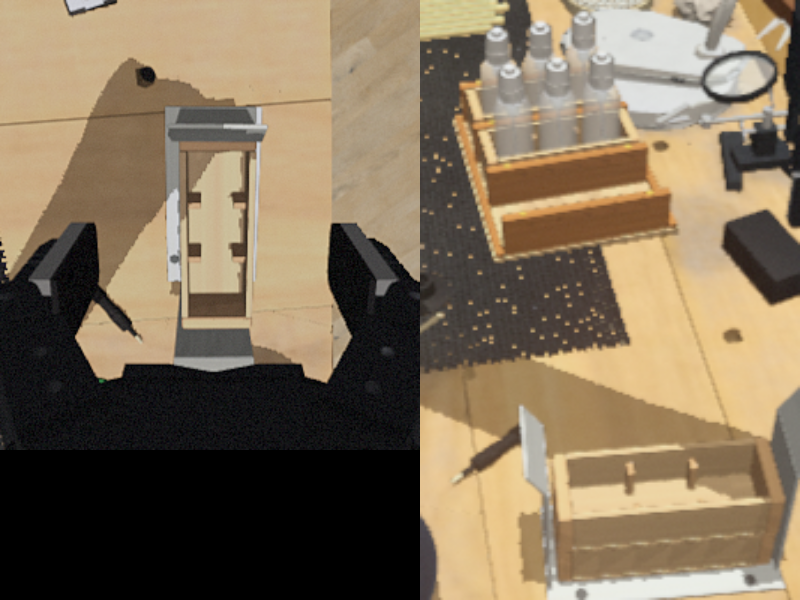

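The tray sits squarely nested in the magazine: its rim spans (180..255, 145..325) between the plates, and the side view shows a tight seam at about (665,545). All six bottles stand upright in the dock.

```bash
python3 -c "
from station import bot
print(bot.hand_in())"
```

```text
the job is handed in; nothing more can be done
None
```

I moved the single bottle into the gap, set the emptied tray on the bench and stacked it squarely on the tray in the magazine, then handed the job in at about 28 s; the final pictures show all six bottles upright in the dock, and the interface gave no verdict.

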